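# Set a kiln brick to length on the saw board and hold it for the cut

## Robot

A 6-joint arm with a two-finger parallel gripper is mounted at the origin on the work surface. World frame = base frame: x ahead of the robot, y to its left, z up, the work surface at z = 0. Lengths are in m, angles in degrees, forces in N, time in s.
With the tool pointing down it reaches from about 0.4 to 0.825 m from the base axis. Payload 7 kg.
Tool frame: the origin (TCP) lies between the finger pads, 19 mm behind the fingertips; this is the grasp point; x points along the fingers, y is the direction in which the jaws open and shut, and the axes are right-handed (so a half turn about x gives the same grasp; the last joint's range is limited). The gripper opens to 88 mm and grips with 3 to 60 N. Pads are 19 mm wide; open, the fingers measure 130 mm over their backs; the gripper's body (78 mm by 193 mm) begins 47 mm behind the grasp point.
Start: joints at [80.793, 20.546, 0.682, 0, -70.136, -16.507], TCP at [0.293, 0.608, 0.245] pointing down, gripper open.
Joint ranges: [-176.03, 176.03], [-82.01, 121.73], [-58.28, 71.71], [-173.87, 95.51], [-174.79, -0.11], [-173.66, 173.66]. Speed limits (degrees/s): [136.94, 136.94, 172.46, 180, 180, 180].

## Interface

Orientations are given as [roll, pitch, yaw] about the fixed x, y, z axes, in that order (R = Rz(yaw) Ry(pitch) Rx(roll)).
In Python, from plant import * gives the robot as it stands. The module is installed in compiled form; this text tells all that it offers.
- The arm moves only by the shell command python3 -m pendant 'ROWS'. ROWS is JSON, a list of rows, each an object with "claw": the finger opening in mm, from 0 to 87.6; "linear": the shift along the tool's x, y, z in mm, a list of three; "twist": the turn about the tool's x in rad. In form: [{"claw": claw, "linear": [tx, ty, tz], "twist": twist}, ...]. A call has exactly 10 rows; each row shifts and turns the commanded pose from where the row before left it, along the tool's axes as they then stand; what a row does not reach is not made up. A row lasts 1/12 s, in which the tool goes at most 41.7 mm and 7.16 degrees, less where a joint would pass 70% of its speed; a pose out of reach is approached as far as the arm can. A call with a gripper value outside its range is refused whole. The fingers move at their own pace and stop on an object; the grip force is fixed at half the most. Time passes only in rows, so rows that do not move let the fingers close, or fill a call up. It gives the time, the measured TCP pose, the force and the opening at its end, in the units of the state.
- get_obs(): the state, without advancing time (a new reading comes with each control period).
- snapshot(name): name is "scene" or "top" or "wrist"; returns (picture, depth): 400x640x3 uint8, red, green, blue; 400x640 float32, m along the optical axis (not along the pixel's ray), 0 where there is no reading.
- camera_params(name): a dict with "fx", "fy", "cx", "cy" (pixels), "rvec" (rotation vector, rad) and "tvec" (3), from world to camera coordinates, as OpenCV has them. Camera axes: x right, y down, z forward; pixel columns grow to the right and rows downward; lengths in m; the calibration is good to about 2 mm. A picture is of the moment at which its call begins: read the wrist's pose just before it. camera_params takes no time and is no camera call; for the wrist camera it gives the pose at the moment of the call.
- close_job(): hands the job in, once; it reports no verdict.
Trained networks look in the newest picture that a camera, given by its name, has taken for a name from the list of things; names that differ only in an ending like _2 or _b are one class to them, and where a whole thing is asked for, a point or a joint stands for the part that bears it (a point fixed in the world has none). Each returns a list of dicts, best first, with "confidence" (0 to 1); they miss things now and then, are a little off and sometimes report something else, mostly with a low value. They report only what shows in the picture. A call takes as long as a camera call. They do not tell look-alikes from the thing itself.
- boxes_of(camera, target): "xy" ([column, row] in pixels, amid what is visible of it).
The state is a dict: "clock": time; "joint_pos": joint angles; "qvel": joint speeds; "tau": joint torques, N m; "tool_pos": TCP position; "orientation": TCP orientation; "force": force on the tool from outside, world axes, zero at the start; "moment": the same for the moment, N m; "opening": finger opening in m.
Only numpy, scipy, OpenCV 4.12 (cv2) and the standard library are available. Lean on these libraries where they do the work, as an engineer would, in place of code of your own. Each camera call takes 0.05 s, during which the arm holds its last target. There are 200 camera calls.

## Task

Set up the long slim kiln brick for sawing: pull the saw board's length stop fully out until it clicks, lay the brick on the board with its back along the fence and its left end against the stop, then push the stop fully home again so that the cut-off piece cannot jam on it, without shifting the brick. Finish by holding the brick for the saw: with a diagonal push on its long part, to the right of the saw slot and clear of it, press it firmly back against the fence and down on the board at once, and finish while still pressing. The brick is soft and chips easily, so do not drop, bang or crush it, and leave the offcut, the bottle and the hand saw where they are.

Things in the scene. Friction and masses are not known exactly. Their poses are not given: they have to be found in the camera images.
- saw_board: Plywood saw board screwed to the bench. Axes: x away from the robot to the fence, y left along the fence, z up. Origin on the bench under mid-length. Offsets below are in this frame, mm. Deck x -100..105, y -180..180, top z 18; 6 mm strip x -130..-100. Fence face at x 40. Stop's guide x 76..100, y 100..144, z 50..74. A brick set right has its origin at (8, -5, 18), long axis along y.
- deck: The plywood deck of the saw board, 205 x 360 x 18 mm; same origin and axes as saw_board. The brick lies on it.
- fence: Wooden fence on the deck: straight batten 60 mm deep (x), 32 mm high (top at z 50 over the bench), 360 mm long, cut through by a 3 mm saw slot. Origin: foot of its front face at the slot; axes as saw_board.
- saw_slot (a point): Foot of the saw slot in the fence's front face, on the deck: x 40, y 30, z 18 of the saw board, same axes. A dark line runs from it over the deck towards -x. Of a brick set right, the long part (150 mm) lies right of it (-y), the piece to be cut off (80 mm) left of it.
- stop (a joint): Length stop, sliding along the board's -x. 0 m = home (bar's front end 1 mm behind the fence face, clear of the brick); 0.042 m = fully out (bar 41 mm in front of the fence, above the deck). A spring ball clicks it in at both ends: about 5 N to leave an end, 1 N in between; past the click it is drawn into the end. No sideways play.
- stop_knob (a point): Mid-height of the stop's upright black knob: 20 mm diameter, z 78..110, on a 12 mm stem. Home: x 51, y 122, z 94 of the saw board; out: x 9. It stands 10 mm behind the front end of the stop's flat steel bar, 105 mm long, 24 mm wide (y 110..134), 12 mm thick (z 50..62). The bar's right side, y 110, is the face the brick's end is set against.
- brick: The workpiece: one long slim pale soft firebrick, square-edged, 64 mm wide (own x), 230 mm long (own y), 57 mm high (own z), about 0.46 kg. Origin: centre of its underside. Both ends are alike. It drags on the deck with a friction of about 0.5 to 0.7, so a push that is more down than back leaves it short of the fence. It starts lying on the bench at the right of the saw board.
- offcut: Bystander: a short block of the same pale brick, 64 x 85 x 57 mm; origin at the centre of its underside.
- bottle: Bystander: a glass bottle, 76 mm diameter, 230 mm tall; origin at the centre of its foot.
- handsaw: Bystander: a back saw lying flat, about 400 mm long along its own x, wooden handle (22 mm thick), steel blade with a brass back; origin on the bench at its middle.
There are look-alikes about, which are no part of the job. Leave any purple look-alike of the brick alone.

How it is judged:
By the outcome, as a careful person would: the job done as asked, in the order asked, and still so for the second after the job is handed in, while the arm keeps its last pose, push and grip.
It also fails if it takes over 72 s, if anything falls off the work surface, if the arm or the gripper's body presses on something with over 40 N, if the wrist force passes 120 N, or if a joint passes its speed limit or range.

## Working session

There is one attempt and no reset: what is moved stays moved. The work goes in short steps, Python scripts to look and compute and a shell command to move; the robot and the scene stay as the last step left them, time stands still between calls to the robot, and variables do not carry over. Pictures are saved under pics/ and viewed, about 8 in all and at most 12, crops included, and the job is handed in when it is done.

```bash
mkdir -p pics; cat > h.py <<'E'
from plant import *
import numpy as np, cv2
from scipy.spatial.transform import Rotation as R
def shot(cam,fn=None):
    p=camera_params(cam); im,d=snapshot(cam)
    if fn: cv2.imwrite('pics/'+fn,im[:,:,::-1])
    return p,im,d
def cloud(p,d):
    v,u=np.mgrid[0:d.shape[0],0:d.shape[1]]
    c=np.stack([(u-p['cx'])/p['fx']*d,(v-p['cy'])/p['fy']*d,d],-1)
    M=cv2.Rodrigues(np.array(p['rvec'],float))[0]
    w=(c-np.array(p['tvec']).ravel())@M
    w[d==0]=np.nan
    return w
def st():
    o=get_obs(); print(o['clock'],np.round(o['tool_pos'],4),np.round(o['orientation'],2),'F',np.round(o['force'],1),'op',round(o['opening'],4),'q',np.round(o['joint_pos'],1))
    return o
E
python3 - <<'E'
from h import *
st()
for c in ['scene','top']:
    p,im,d=shot(c,c+'0.png'); w=cloud(p,d)
    np.savez(c+'0.npz',w=w,im=im)
    for t in ['saw_board','fence','saw_slot','stop_knob','brick','offcut','bottle','handsaw']:
        for b in boxes_of(c,t)[:3]:
            x,y=map(int,b['xy']); print(c,t,[x,y],round(b['confidence'],2),np.round(w[y,x],3))
E
cd pics; python3 -c "
import cv2,numpy as np
cv2.imwrite('a.png',cv2.imread('top0.png'))"
```

```text
0.0 [0.2927 0.6077 0.2444] [  95.07   89.9  -110.65] F [-0.   0.2  0.2] op 0.0878 q [ 80.8  20.6   0.6  -0.  -70.1 -16.5]
scene saw_board [337, 201] 0.57 [0.543 0.021 0.015]
scene fence [336, 216] 0.85 [0.629 0.005 0.053]
scene saw_slot [336, 208] 0.83 [0.575 0.013 0.017]
scene saw_slot [378, 221] 0.73 [0.665 0.157 0.05 ]
scene stop_knob [372, 219] 0.46 [0.663 0.133 0.067]
scene brick [228, 189] 0.82 [ 0.47  -0.395  0.055]
scene offcut [245, 243] 0.73 [ 0.709 -0.329  0.059]
scene bottle [459, 159] 0.83 [0.489 0.48  0.151]
scene handsaw [357, 266] 0.6 [0.815 0.06  0.008]
top saw_board [302, 219] 0.66 [0.544 0.04  0.017]
top fence [313, 194] 0.66 [ 0.642 -0.009  0.046]
top saw_slot [306, 219] 0.72 [0.543 0.023 0.021]
top brick [406, 239] 0.9 [ 0.447 -0.374  0.059]
top brick [463, 251] 0.63 [ 0.394 -0.594  0.061]
top offcut [390, 179] 0.86 [ 0.692 -0.324  0.065]
top offcut [304, 223] 0.17 [0.528 0.032 0.014]
top bottle [185, 241] 0.94 [0.455 0.472 0.153]
top handsaw [291, 159] 0.93 [0.805 0.083 0.009]
```

View pics/top0.png

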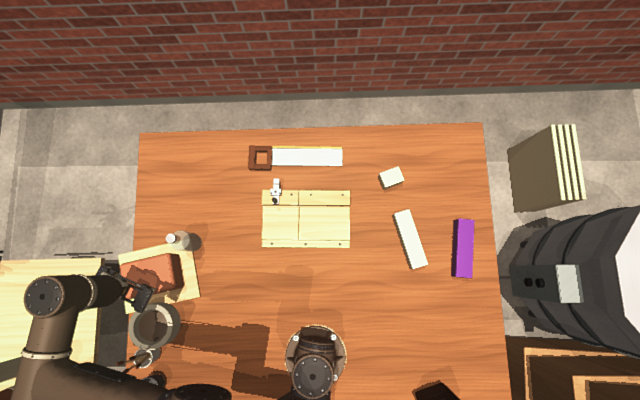

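View pics/scene0.png

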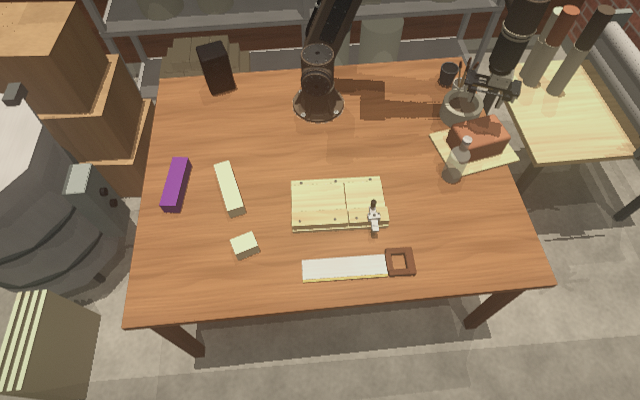

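Top view: board spans about (262–350, 190–247), with the stop at (276,190). The real brick is at (410,239), with the purple look-alike at (463,248). The scene view agrees. Next I fit the poses from the depth data.

```bash
python3 - <<'E'
from h import *
def rect(pts):
    (c,s,a)=cv2.minAreaRect(pts[:,:2].astype(np.float32)); 
    return np.round(c,4),np.round(s,4),round(a,2),len(pts)
for c in ['top','scene']:
    z=np.load(c+'0.npz'); w=z['w']; im=z['im'].astype(int)
    def sel(x0,x1,y0,y1,z0,z1): 
        m=(w[...,0]>x0)&(w[...,0]<x1)&(w[...,1]>y0)&(w[...,1]<y1)&(w[...,2]>z0)&(w[...,2]<z1); return w[m]
    P=sel(.3,.62,-.49,-.27,.047,.07);print(c,'brick',rect(P),np.median(P[:,2]))
    P=sel(.42,.75,-.25,.3,.042,.056);print(c,'fence',rect(P),np.median(P[:,2]))
    P=sel(.42,.75,-.25,.3,.011,.027);print(c,'deck',rect(P),np.median(P[:,2]))
    P=sel(.5,.75,0,.3,.066,.13);print(c,'knob',len(P),np.round(np.median(P,0),3),P.max(0) if len(P) else 0)
o=get_obs(); print(R.from_euler('xyz',o['orientation'],degrees=True).as_matrix().round(2))
p=camera_params('wrist');M=cv2.Rodrigues(np.array(p['rvec'],float))[0];print(M.round(2),-M.T@np.array(p['tvec']).ravel(),p['fx'])
E
```

```text
top brick (array([ 0.4486, -0.3932]), array([0.2292, 0.0655]), 14.72, 958) 0.056617722271549924
top fence (array([0.6512, 0.0217]), array([0.357 , 0.1061]), 87.61, 1099) 0.04970806884970086
top deck (array([0.5555, 0.019 ]), array([0.4414, 0.2542]), 86.72, 2930) 0.01795671557466278
top knob 106 [0.648 0.142 0.075] [0.70541032 0.16417698 0.11633832]
scene brick (array([ 0.4516, -0.3953]), array([0.2336, 0.0638]), 15.26, 829) 0.05669640368408774
scene fence (array([0.6514, 0.0193]), array([0.3577, 0.1074]), 87.86, 1287) 0.04945737400530916
scene deck (array([0.5511, 0.0225]), array([0.3598, 0.233 ]), 88.28, 2626) 0.017813320469915416
scene knob 132 [0.648 0.14  0.075] [0.70893807 0.16117811 0.11591848]
[[-0.   -0.43 -0.9 ]
 [ 0.   -0.9   0.43]
 [-1.   -0.    0.  ]]
[[-0.43 -0.9  -0.  ]
 [-0.87  0.42  0.25]
 [-0.22  0.11 -0.97]] [0.35223483 0.57942064 0.38377595] 309.78580599009706
```

```bash
cat >> h.py <<'E'
def togo(x,y,z,yaw):
    o=st(); Rm=R.from_euler('xyz',o['orientation'],degrees=True).as_matrix()
    t=Rm.T@(np.array([x,y,z])-o['tool_pos'])*1000
    cy=np.degrees(np.arctan2(Rm[1,1],Rm[0,1])); dy=(yaw-cy+180)%360-180
    print('tool shift mm',t.round(1),'twist rad',round(-np.radians(dy),4),'yaw now',round(cy,2))
E
python3 -m pendant '[{"claw":87.6,"linear":[-41,0,0],"twist":0},{"claw":87.6,"linear":[-41,0,0],"twist":0},{"claw":87.6,"linear":[0,21,-33],"twist":0},{"claw":87.6,"linear":[0,21,-33],"twist":0},{"claw":87.6,"linear":[0,21,-33],"twist":0},{"claw":87.6,"linear":[0,21,-33],"twist":0},{"claw":87.6,"linear":[0,21,-33],"twist":0},{"claw":87.6,"linear":[0,21,-33],"twist":0},{"claw":87.6,"linear":[0,21,-33],"twist":0},{"claw":87.6,"linear":[0,21,-33],"twist":0}]'
python3 -m pendant '[{"claw":87.6,"linear":[0,21,-33],"twist":0.12},{"claw":87.6,"linear":[0,23,-31],"twist":0.12},{"claw":87.6,"linear":[0,27,-28],"twist":0.12},{"claw":87.6,"linear":[10,30,-24],"twist":0.12},{"claw":87.6,"linear":[10,33,-20],"twist":0.12},{"claw":87.6,"linear":[10,34,-16],"twist":0.12},{"claw":87.6,"linear":[10,0,0],"twist":0.12},{"claw":87.6,"linear":[10,0,0],"twist":0.12},{"claw":87.6,"linear":[10,0,0],"twist":0.12},{"claw":87.6,"linear":[10,0,0],"twist":0.08}]'
python3 - <<'E'
from h import *
togo(.619,.142,.2,177.8)
p,im,d=shot('wrist','w1.png'); w=cloud(p,d); np.savez('w1.npz',w=w,im=im)
for t in ['stop_knob','saw_slot','fence']:
    for b in boxes_of('wrist',t)[:2]:
        x,y=map(int,b['xy']); print(t,[x,y],round(b['confidence'],2),np.round(w[y,x],3))
E
```

```text
clock: 1.73
tool_pos: [0.4584, 0.3405, 0.3278]
orientation: [-102.0, 90.0, 52.3]
force: [0.5, 1.8, -0.4]
opening: 0.0879
clock: 2.57
tool_pos: [0.4555, 0.1293, 0.2574]
orientation: [-47.3, 89.9, 40.1]
force: [0.0, 0.2, 0.9]
opening: 0.0876
2.5667 [0.4555 0.1293 0.2574] [-47.3   89.93  40.12] F [0.  0.2 0.9] op 0.0876 q [ 39.7   0.6 -22.7  -0.  -66.6 -42.3]
tool shift mm [  57.6 -162.7   20. ] twist rad -0.0066 yaw now 177.42
stop_knob [151, 202] 0.69 [0.638 0.144 0.066]
saw_slot [226, 114] 0.81 [0.558 0.054 0.018]
fence [159, 98] 0.7 [0.619 0.035 0.048]
```

View pics/w1.png

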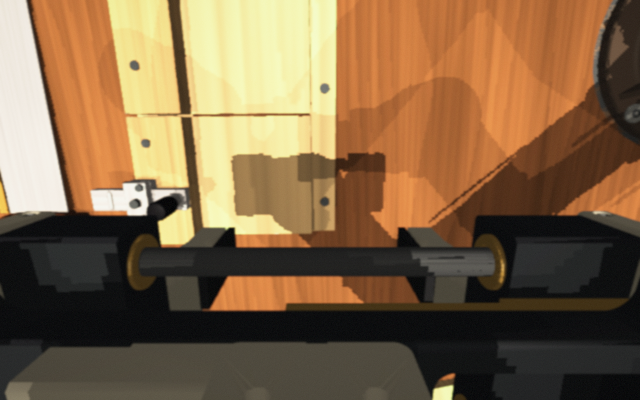

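Wrist view: knob at about (165,205), fence front edge near column 187, slot line at row 114. I'll refine the board frame from this depth image.

```bash
python3 - <<'E'
from h import *
z=np.load('w1.npz'); w=z['w']; im=z['im'].astype(int)
E=[];F=[];S=[]
for r in range(2,180):
    row=w[r]; zz=row[:,2]
    f=np.where((zz>.046)&(zz<.054)&(np.arange(640)<230))[0]
    dk=np.where((zz>.014)&(zz<.022)&(np.arange(640)>170)&(np.arange(640)<330))[0]
    if len(f)>20 : E.append(row[f.max()]);F.append(row[f.min()])
    if len(dk)>20: S.append(row[dk.max()])
for n,A in (('front',E),('back',F),('deckfront',S)):
    A=np.array(A)[:,:2]; k=np.polyfit(A[:,1],A[:,0],1)
    for _ in range(3):
        res=A[:,0]-np.polyval(k,A[:,1]); m=abs(res)<.003; k=np.polyfit(A[m,1],A[m,0],1)
    print(n,'yaw',-np.degrees(np.arctan(k[0])).round(2),'x at y=.03',np.polyval(k,.03).round(4),'y=.14',np.polyval(k,.14).round(4),m.sum())
m=(w[...,2]>.085)&(w[...,2]<.125)&(np.arange(400)[:,None]<216)
m[:, :100]=0; m[:,230:]=0
P=w[m]; print('knob',len(P),np.round([P.min(0),np.median(P,0),P.max(0)],4))
m=(w[...,2]>.105)&(w[...,2]<.115)&m; print('top',m.sum(),np.round(np.median(w[m],0),4), np.round(w[m].min(0),4), np.round(w[m].max(0),4))
# slot: dark line on deck
g=im.sum(-1); pts=[]
for c in range(205,300,5):
    r=100+np.argmin(g[100:130,c]); pts.append(w[r,c])
pts=np.array(pts); k=np.polyfit(pts[:,0],pts[:,1],1); print('slot yaw',np.degrees(np.arctan(k[0])),'y at x=.56',np.polyval(k,.56))
# left end of deck
L=[]
for c in range(200,330,5):
    zz=w[:,c,2]; r=np.where((zz[:240]>.013)&(zz[:240]<.022))[0]
    if len(r): L.append(w[r.max(),c])
print('deck left end',np.round(np.median(L,0),4))
E
```

```text
front yaw -2.19 x at y=.03 0.5978 y=.14 0.602 175
back yaw -2.17 x at y=.03 0.6569 y=.14 0.661 175
deckfront yaw -2.18 x at y=.03 0.4582 y=.14 0.4624 178
knob 439 [[0.6016 0.1342 0.0852]
 [0.6068 0.1408 0.106 ]
 [0.6212 0.1531 0.1111]]
top 234 [0.6098 0.1413 0.1086] [0.6017 0.1345 0.1052] [0.6212 0.1482 0.1111]
slot yaw -2.01194819003164 y at x=.56 0.054129795955141655
deck left end [0.5381 0.204  0.0173]
```

```bash
python3 -m pendant '[{"claw":87.6,"linear":[0,-39.2,5.4],"twist":-0.0066},{"claw":87.6,"linear":[0,-39.2,5.4],"twist":0},{"claw":87.6,"linear":[0,-39.2,5.5],"twist":0},{"claw":87.6,"linear":[0,-39.1,5.5],"twist":0},{"claw":60,"linear":[35,0,0],"twist":0},{"claw":60,"linear":[35,0,0],"twist":0},{"claw":60,"linear":[35,0,0],"twist":0},{"claw":60,"linear":[25,0,0],"twist":0},{"claw":60,"linear":[5,0,0],"twist":0},{"claw":60,"linear":[0,0,0],"twist":0}]'
python3 - <<'E'
from h import *
togo(.613,.144,.100,177.82)
p,im,d=shot('wrist','w2.png')
E
```

```text
clock: 3.6
tool_pos: [0.6125, 0.1459, 0.1212]
orientation: [126.6, 89.8, -145.1]
force: [0.8, -0.3, 0.3]
opening: 0.0608
3.6 [0.6125 0.1459 0.1212] [ 126.57   89.82 -145.12] F [ 0.8 -0.3  0.3] op 0.0608 q [ 31.1  22.2 -14.2   0.  -53.8 -32.8]
tool shift mm [21.2 -0.6 -1.9] twist rad 0.0086 yaw now 178.31
```

View pics/w2.png

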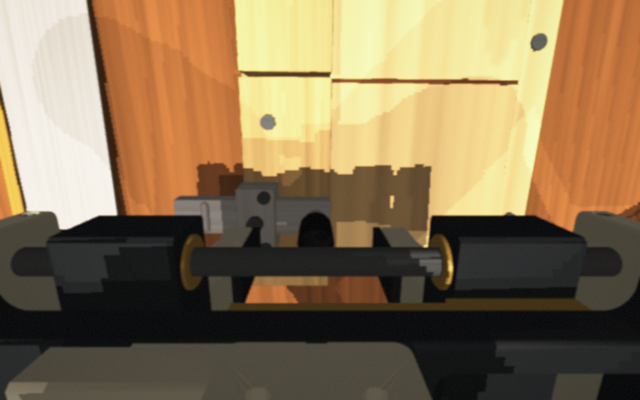

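The knob at about (316,230) sits midway between the fingers. I'll lower, grip, and then pull in a separate call.

```bash
python3 -m pendant '[{"claw":60,"linear":[10,0,-1],"twist":0.0086},{"claw":60,"linear":[11,0,-0.9],"twist":0},{"claw":30,"linear":[0,0,0],"twist":0},{"claw":0,"linear":[0,0,0],"twist":0},{"claw":0,"linear":[0,0,0],"twist":0},{"claw":0,"linear":[0,0,0],"twist":0},{"claw":0,"linear":[0,0,0],"twist":0},{"claw":0,"linear":[0,0,0],"twist":0},{"claw":0,"linear":[0,0,0],"twist":0},{"claw":0,"linear":[0,0,0],"twist":0}]'
python3 -c "
from h import *
st()"
```

```text
clock: 4.48
tool_pos: [0.613, 0.1444, 0.1016]
orientation: [-71.3, 90.0, 16.4]
force: [-0.1, 0.3, 0.9]
opening: 0.0191
4.4833 [0.613  0.1444 0.1016] [-71.27  89.97  16.45] F [-0.1  0.3  0.9] op 0.0191 q [ 31.   23.3 -15.4   0.  -51.2 -33.3]
```

```bash
python3 -m pendant '[{"claw":0,"linear":[0,4,0],"twist":0},{"claw":0,"linear":[0,5,0],"twist":0},{"claw":0,"linear":[0,6,0],"twist":0},{"claw":0,"linear":[0,6,0],"twist":0},{"claw":0,"linear":[0,6,0],"twist":0},{"claw":0,"linear":[0,6,0],"twist":0},{"claw":0,"linear":[0,5,0],"twist":0},{"claw":0,"linear":[0,4,0],"twist":0},{"claw":0,"linear":[0,1,0],"twist":0},{"claw":0,"linear":[0,0,0],"twist":0}]'
python3 -c "
from h import *
togo(.613,.144,.1,177.82)"
```

```text
clock: 5.32
tool_pos: [0.5719, 0.146, 0.1017]
orientation: [-82.1, 89.7, 5.6]
force: [12.5, -5.1, -6.6]
opening: 0.0195
5.3167 [0.5719 0.146  0.1017] [-82.14  89.75   5.62] F [12.5 -5.1 -6.6] op 0.0195 q [ 33.4  20.  -20.9   0.2 -48.9 -35.7]
tool shift mm [  1.9 -41.2  -0.4] twist rad -0.0012 yaw now 177.75
```

```bash
python3 -m pendant '[{"claw":0,"linear":[0,-0.7,0],"twist":0},{"claw":60,"linear":[0,0,0],"twist":0},{"claw":60,"linear":[0,0,0],"twist":0},{"claw":60,"linear":[0,0,0],"twist":0},{"claw":60,"linear":[-20,0,0],"twist":0},{"claw":87.6,"linear":[-40,0,0],"twist":0},{"claw":87.6,"linear":[-40,0,0],"twist":0},{"claw":87.6,"linear":[-40,1.9,-35],"twist":0},{"claw":87.6,"linear":[-10,1.9,-40],"twist":0},{"claw":87.6,"linear":[0,1.9,-40],"twist":0}]'
python3 -m pendant '[{"claw":87.6,"linear":[0,1.9,-40],"twist":0},{"claw":87.6,"linear":[0,1.9,-40],"twist":0},{"claw":87.6,"linear":[0,1.9,-40],"twist":0},{"claw":87.6,"linear":[0,1.9,-40],"twist":0},{"claw":87.6,"linear":[0,1.9,-40],"twist":0},{"claw":87.6,"linear":[0,1.9,-40],"twist":0},{"claw":87.6,"linear":[0,1.9,-40],"twist":0},{"claw":87.6,"linear":[0,1.9,-40],"twist":0},{"claw":87.6,"linear":[0,1.9,-40],"twist":0},{"claw":87.6,"linear":[0,1.9,-46],"twist":0.1}]'
python3 -m pendant '[{"claw":87.6,"linear":[0,0,0],"twist":0.12},{"claw":87.6,"linear":[0,0,0],"twist":0.12},{"claw":87.6,"linear":[0,0,0],"twist":0.12},{"claw":87.6,"linear":[0,0,0],"twist":0.12},{"claw":87.6,"linear":[0,0,0],"twist":0.12},{"claw":87.6,"linear":[0,0,0],"twist":0.12},{"claw":87.6,"linear":[0,0,0],"twist":0.12},{"claw":87.6,"linear":[0,0,0],"twist":0.12},{"claw":87.6,"linear":[0,0,0],"twist":0.12},{"claw":87.6,"linear":[0,0,0],"twist":0.09}]'
python3 - <<'E'
from h import *
togo(.45,-.394,.2,104.9)
p,im,d=shot('wrist','w3.png'); w=cloud(p,d); np.savez('w3.npz',w=w,im=im)
m=(w[...,2]>.045)&(w[...,2]<.065)&(w[...,0]<.62)&(w[...,1]>-.5)&(w[...,1]<-.28)
m[240:]=0
print(m.sum(),cv2.minAreaRect(w[m][:,:2].astype(np.float32)),np.median(w[m][:,2]))
pt,it,dt=shot('top','t3.png');wt=cloud(pt,dt)
m=(wt[...,0]>.45)&(wt[...,0]<.72)&(wt[...,1]>.1)&(wt[...,1]<.2)&(wt[...,2]>.085)&(wt[...,2]<.13);P=wt[m]
print('knob',len(P),np.round(np.median(P,0),4))
cv2.imwrite('pics/m3.png',np.vstack([im[:,:,::-1],cv2.resize(it[170:270,220:380,::-1],(640,400))])[::1][:800].copy())
cv2.imwrite('pics/m3.png',np.hstack([cv2.resize(im[:,:,::-1],(400,250)),cv2.resize(it[170:270,220:380,::-1],(400,250))]))
E
```

```text
clock: 6.15
tool_pos: [0.5618, 0.0391, 0.2465]
orientation: [-68.1, 89.7, 19.8]
force: [1.6, -0.6, -0.3]
opening: 0.0735
clock: 6.98
tool_pos: [0.5253, -0.3628, 0.2425]
orientation: [34.6, 89.9, 116.7]
force: [0.9, 0.4, 0.2]
opening: 0.0876
clock: 7.82
tool_pos: [0.5256, -0.361, 0.2423]
orientation: [121.6, 89.9, 136.2]
force: [0.6, -0.8, -0.3]
opening: 0.0875
7.8167 [ 0.5256 -0.361   0.2423] [121.63  89.92 136.22] F [ 0.6 -0.8 -0.3] op 0.0875 q [-17.   17.2  -4.5  -0.  -68.3 -58.4]
tool shift mm [ 42.3 -13.  -81.5] twist rad -0.0054 yaw now 104.59
13288 ((0.45916059613227844, -0.3899948000907898), (0.20512886345386505, 0.06413696706295013), 15.011693000793457) 0.056025895639241825
knob 23 [0.571  0.1435 0.1069]
```

View pics/m3.png

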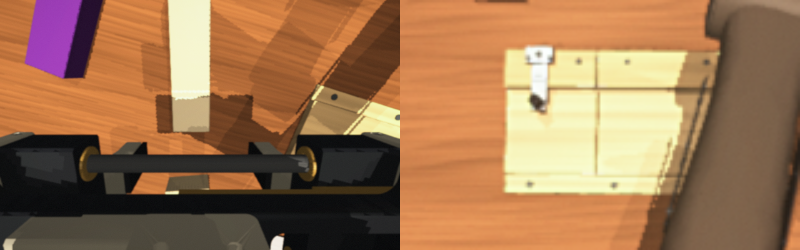

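The stop is fully out: the knob moved 42 mm, and the top view shows the bar beyond the fence. The brick centre is (.448,-.393), long axis at 15°. Next I approach and grip it.

```bash
python3 -m pendant '[{"claw":87.6,"linear":[0,-3.8,-27.7],"twist":-0.007},{"claw":87.6,"linear":[0,-3.8,-27.7],"twist":0},{"claw":87.6,"linear":[0,-3.8,-27.8],"twist":0},{"claw":87.6,"linear":[35,0,0],"twist":0},{"claw":87.6,"linear":[35,0,0],"twist":0},{"claw":87.6,"linear":[30,0,0],"twist":0},{"claw":87.6,"linear":[20,0,0],"twist":0},{"claw":87.6,"linear":[10,0,0],"twist":0},{"claw":87.6,"linear":[0,0,0],"twist":0},{"claw":87.6,"linear":[0,0,0],"twist":0}]'
python3 - <<'E'
from h import *
togo(.448,-.393,.055,105)
E
```

```text
clock: 8.75
tool_pos: [0.4491, -0.3946, 0.1131]
orientation: [-173.9, 90.0, -158.5]
force: [0.3, -0.6, 1.2]
opening: 0.0874
8.75 [ 0.4491 -0.3946  0.1131] [-173.93   89.98 -158.47] F [ 0.3 -0.6  1.2] op 0.0874 q [-22.6  20.  -19.    0.  -51.  -52. ]
tool shift mm [58.1  1.8 -0.6] twist rad 0.008 yaw now 105.46
```

```bash
python3 -m pendant '[{"claw":87.6,"linear":[20,1.8,-0.6],"twist":0.008},{"claw":87.6,"linear":[20,0,0],"twist":0},{"claw":87.6,"linear":[12,0,0],"twist":0},{"claw":87.6,"linear":[6,0,0],"twist":0},{"claw":87.6,"linear":[0,0,0],"twist":0},{"claw":70,"linear":[0,0,0],"twist":0},{"claw":66,"linear":[0,0,0],"twist":0},{"claw":62,"linear":[0,0,0],"twist":0},{"claw":50,"linear":[0,0,0],"twist":0},{"claw":50,"linear":[0,0,0],"twist":0}]'
python3 -m pendant '[{"claw":50,"linear":[0,0,0],"twist":0},{"claw":50,"linear":[0,0,0],"twist":0},{"claw":50,"linear":[-2,0,0],"twist":0},{"claw":50,"linear":[-4,0,0],"twist":0},{"claw":50,"linear":[-8,0,0],"twist":0},{"claw":50,"linear":[-15,0,0],"twist":0},{"claw":50,"linear":[-20,0,0],"twist":0},{"claw":50,"linear":[-20,0,0],"twist":0},{"claw":50,"linear":[-10,0,0],"twist":0},{"claw":50,"linear":[0,0,0],"twist":0}]'
python3 - <<'E'
from h import *
togo(.448,-.393,.055,105)
E
```

```text
clock: 9.58
tool_pos: [0.4483, -0.3932, 0.0556]
orientation: [-44.9, 89.9, -30.0]
force: [1.0, 0.8, 4.1]
opening: 0.064
clock: 10.42
tool_pos: [0.449, -0.3936, 0.1364]
orientation: [-42.5, 89.7, -27.6]
force: [0.6, -0.7, -5.1]
opening: 0.0636
10.4167 [ 0.449  -0.3936  0.1364] [-42.51  89.75 -27.61] F [ 0.6 -0.7 -5.1] op 0.0636 q [-22.5  18.4 -17.8   0.  -53.5 -52.6]
tool shift mm [81.4  1.1 -1.1] twist rad -0.0018 yaw now 104.9
```

```bash
python3 -m pendant '[{"claw":50,"linear":[-30,5,3],"twist":0},{"claw":50,"linear":[-30,15,9],"twist":0},{"claw":50,"linear":[0,26,15],"twist":0},{"claw":50,"linear":[0,30,17.5],"twist":0},{"claw":50,"linear":[0,30,17.5],"twist":0},{"claw":50,"linear":[0,30,17.5],"twist":0},{"claw":50,"linear":[0,30,17.5],"twist":0},{"claw":50,"linear":[0,30,17.5],"twist":0},{"claw":50,"linear":[0,30,17.5],"twist":0},{"claw":50,"linear":[0,30,17.5],"twist":0}]'
python3 -m pendant '[{"claw":50,"linear":[0,30,17.5],"twist":0},{"claw":50,"linear":[0,30,17.5],"twist":0},{"claw":50,"linear":[0,23,13.5],"twist":0},{"claw":50,"linear":[0,12.7,7],"twist":-0.05},{"claw":50,"linear":[0,0,0],"twist":-0.1},{"claw":50,"linear":[0,0,0],"twist":-0.12},{"claw":50,"linear":[0,0,0],"twist":-0.12},{"claw":50,"linear":[0,0,0],"twist":-0.12},{"claw":50,"linear":[0,0,0],"twist":-0.12},{"claw":50,"linear":[0,0,0],"twist":-0.12}]'
python3 -m pendant '[{"claw":50,"linear":[0,0,0],"twist":-0.12},{"claw":50,"linear":[0,0,0],"twist":-0.12},{"claw":50,"linear":[0,0,0],"twist":-0.12},{"claw":50,"linear":[0,0,0],"twist":-0.1},{"claw":50,"linear":[0,0,0],"twist":-0.06},{"claw":50,"linear":[0,0,0],"twist":0},{"claw":50,"linear":[0,0,0],"twist":0},{"claw":50,"linear":[0,0,0],"twist":0},{"claw":50,"linear":[0,0,0],"twist":0},{"claw":50,"linear":[0,0,0],"twist":0}]'
python3 - <<'E'
from h import *
togo(.5567,-.0008,.12,177.82)
p,im,d=shot('top','t4.png');w=cloud(p,d)
m=(w[...,0]>.45)&(w[...,0]<.72)&(w[...,1]>-.2)&(w[...,1]<.13)&(w[...,2]>.17)&(w[...,2]<.215);print(m.sum(),cv2.minAreaRect(w[m][:,:2].astype(np.float32)))
p,im,d=shot('wrist');p2,im2,d2=shot('scene')
cv2.imwrite('pics/m4.png',np.hstack([im[:,:,::-1][:300,100:500],im2[120:270,250:450,::-1].repeat(2,0).repeat(2,1)]))
E
```

```text
clock: 11.25
tool_pos: [0.5258, -0.1054, 0.1925]
orientation: [155.5, 89.9, 170.4]
force: [0.5, -0.0, -4.6]
opening: 0.0636
clock: 12.08
tool_pos: [0.5547, -0.0004, 0.1921]
orientation: [125.8, 89.9, -176.0]
force: [-0.2, -0.4, -4.9]
opening: 0.064
clock: 12.92
tool_pos: [0.5555, -0.0004, 0.1935]
orientation: [91.3, 90.0, 178.9]
force: [-0.1, -0.3, -5.7]
opening: 0.0638
12.9167 [ 5.555e-01 -4.000e-04  1.935e-01] [ 91.31  89.98 178.9 ] F [-0.1 -0.3 -5.7] op 0.0638 q [ 20.2  11.7 -18.8  -0.  -59.5 -22.6]
tool shift mm [73.5 -1.3 -0.4] twist rad -0.004 yaw now 177.59
520 ((0.5558940172195435, -0.001721508800983429), (0.22733157873153687, 0.0652838870882988), 87.60106658935547)
```

View pics/m4.png

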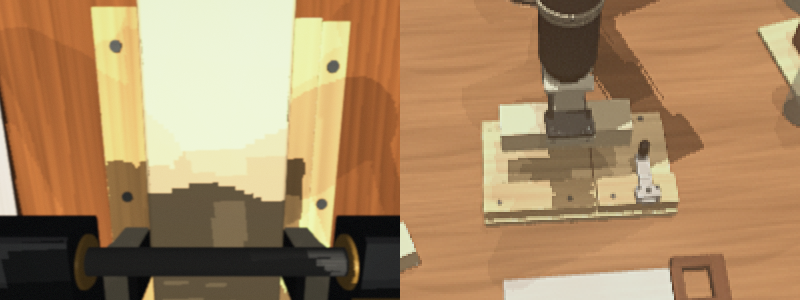

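Brick held level and aligned, about 10 mm in front of the fence and 20 mm right of the stop. Lowering now.

```bash
python3 -m pendant '[{"claw":50,"linear":[10,0,0],"twist":-0.004},{"claw":50,"linear":[20,0,0],"twist":0},{"claw":50,"linear":[25,0,0],"twist":0},{"claw":50,"linear":[25,0,0],"twist":0},{"claw":50,"linear":[18,0,0],"twist":0},{"claw":50,"linear":[10,0,0],"twist":0},{"claw":50,"linear":[5,0,0],"twist":0},{"claw":50,"linear":[2,0,0],"twist":0},{"claw":50,"linear":[0,0,0],"twist":0},{"claw":50,"linear":[0,0,0],"twist":0}]'
python3 -c "
from h import *
togo(.5655,.0189,.073,177.82)"
```

```text
clock: 13.9
tool_pos: [0.5563, -0.0002, 0.0797]
orientation: [-76.4, 89.9, 11.5]
force: [-1.0, 0.3, -5.4]
opening: 0.0634
13.9 [ 5.563e-01 -2.000e-04  7.970e-02] [-76.39  89.9   11.51] F [-1.   0.3 -5.4] op 0.0634 q [ 20.2  18.9 -26.3   0.  -44.7 -22.3]
tool shift mm [ 6.7 -8.4 19.4] twist rad 0.0013 yaw now 177.9
```

```bash
python3 -m pendant '[{"claw":50,"linear":[1.5,0,0],"twist":0},{"claw":50,"linear":[1,0,0],"twist":0},{"claw":50,"linear":[1,0,0],"twist":0},{"claw":50,"linear":[1,0,0],"twist":0},{"claw":50,"linear":[0.5,0,0],"twist":0},{"claw":50,"linear":[0.5,0,0],"twist":0},{"claw":50,"linear":[0,0,0],"twist":0},{"claw":50,"linear":[0,0,0],"twist":0},{"claw":50,"linear":[0,0,0],"twist":0},{"claw":50,"linear":[0,0,0],"twist":0}]'
```

```text
clock: 14.73
tool_pos: [0.5555, -0.0004, 0.0736]
orientation: [-99.3, 90.0, -11.4]
force: [-4.1, 1.0, 5.9]
opening: 0.0635
```

```bash
python3 -m pendant '[{"claw":50,"linear":[-0.6,0,0],"twist":0},{"claw":50,"linear":[0,0,2],"twist":0},{"claw":50,"linear":[0,0,3],"twist":0},{"claw":50,"linear":[0,0,4],"twist":0},{"claw":50,"linear":[0,0,4],"twist":0},{"claw":50,"linear":[0,0,2],"twist":0},{"claw":50,"linear":[0,0,1],"twist":0},{"claw":50,"linear":[0,0,0],"twist":0},{"claw":50,"linear":[0,0,0],"twist":0},{"claw":50,"linear":[0,0,0],"twist":0}]'
python3 -m pendant '[{"claw":50,"linear":[0,0,0.5],"twist":0},{"claw":50,"linear":[0,0,0.5],"twist":0},{"claw":50,"linear":[0,0,0.5],"twist":0},{"claw":50,"linear":[0,0,0.5],"twist":0},{"claw":50,"linear":[0,0,0],"twist":0},{"claw":50,"linear":[0,0,0],"twist":0},{"claw":50,"linear":[0,0,0],"twist":0},{"claw":50,"linear":[0,0,0],"twist":0},{"claw":50,"linear":[0,0,0],"twist":0},{"claw":50,"linear":[0,0,0],"twist":0}]'
```

```text
clock: 15.57
tool_pos: [0.5561, 0.0157, 0.0737]
orientation: [52.8, 90.0, 140.6]
force: [-0.1, 0.8, -3.6]
opening: 0.0635
clock: 16.4
tool_pos: [0.5562, 0.0176, 0.0738]
orientation: [82.3, 90.0, 170.2]
force: [-0.3, -0.0, -4.5]
opening: 0.0637
```

```bash
python3 -m pendant '[{"claw":50,"linear":[0,0,0.5],"twist":0},{"claw":50,"linear":[0,0,0.5],"twist":0},{"claw":50,"linear":[0,0,0.5],"twist":0},{"claw":50,"linear":[0,0,0.3],"twist":0},{"claw":50,"linear":[0,0,0],"twist":0},{"claw":50,"linear":[0,0,0],"twist":0},{"claw":50,"linear":[0,0,0],"twist":0},{"claw":50,"linear":[0,0,0],"twist":0},{"claw":50,"linear":[0,0,0],"twist":0},{"claw":50,"linear":[0,0,0],"twist":0}]'
```

```text
clock: 17.23
tool_pos: [0.5562, 0.0193, 0.0738]
orientation: [130.4, 90.0, -141.7]
force: [0.5, -2.0, -5.2]
opening: 0.0636
```

```bash
python3 -m pendant '[{"claw":50,"linear":[0,0,0.3],"twist":0},{"claw":50,"linear":[0,0,0.3],"twist":0},{"claw":50,"linear":[0,0,0],"twist":0},{"claw":50,"linear":[0,0,0],"twist":0},{"claw":50,"linear":[0,0,0],"twist":0},{"claw":50,"linear":[0,0,0],"twist":0},{"claw":50,"linear":[0,0,0],"twist":0},{"claw":50,"linear":[0,0,0],"twist":0},{"claw":50,"linear":[0,0,0],"twist":0},{"claw":50,"linear":[0,0,0],"twist":0}]'
```

```text
clock: 18.07
tool_pos: [0.5561, 0.0194, 0.0738]
orientation: [150.6, 90.0, -121.5]
force: [0.8, -5.5, -4.8]
opening: 0.0636
```

```bash
python3 -m pendant '[{"claw":50,"linear":[0,-1,-0.3],"twist":0},{"claw":50,"linear":[0,-2,0],"twist":0},{"claw":50,"linear":[0,-2,0],"twist":0},{"claw":50,"linear":[0,-1.5,0],"twist":0},{"claw":50,"linear":[0,-0.7,0],"twist":0},{"claw":50,"linear":[0,-0.3,0],"twist":0},{"claw":50,"linear":[0,0,0],"twist":0},{"claw":50,"linear":[0,0,0],"twist":0},{"claw":50,"linear":[0,0,0],"twist":0},{"claw":50,"linear":[0,0,0],"twist":0}]'
python3 -m pendant '[{"claw":50,"linear":[0,-0.4,0],"twist":0},{"claw":50,"linear":[0,-0.3,0],"twist":0},{"claw":50,"linear":[0,-0.3,0],"twist":0},{"claw":50,"linear":[0,-0.2,0],"twist":0},{"claw":50,"linear":[0,0,0],"twist":0},{"claw":50,"linear":[0,0,0],"twist":0},{"claw":50,"linear":[0,0,0],"twist":0},{"claw":50,"linear":[0,0,0],"twist":0},{"claw":50,"linear":[0,0,0],"twist":0},{"claw":50,"linear":[0,0,0],"twist":0}]'
```

```text
clock: 18.9
tool_pos: [0.5628, 0.019, 0.0737]
orientation: [111.6, 89.9, -160.6]
force: [-4.7, -3.3, -0.3]
opening: 0.0639
clock: 19.73
tool_pos: [0.564, 0.019, 0.0737]
orientation: [111.5, 89.9, -160.6]
force: [-5.2, -2.8, 0.2]
opening: 0.0638
```

```bash
python3 -m pendant '[{"claw":50,"linear":[0,-0.4,0],"twist":0},{"claw":50,"linear":[0,-0.4,0],"twist":0},{"claw":50,"linear":[0,-0.4,0],"twist":0},{"claw":50,"linear":[0,0,0],"twist":0},{"claw":50,"linear":[0,0,0],"twist":0},{"claw":50,"linear":[0,0,0],"twist":0},{"claw":50,"linear":[0,0,0],"twist":0},{"claw":50,"linear":[0,0,0],"twist":0},{"claw":50,"linear":[0,0,0],"twist":0},{"claw":50,"linear":[0,0,0],"twist":0}]'
python3 -m pendant '[{"claw":50,"linear":[0,-0.3,0],"twist":0},{"claw":50,"linear":[0,-0.3,0],"twist":0},{"claw":50,"linear":[0,0,0],"twist":0},{"claw":50,"linear":[0,0,0],"twist":0},{"claw":50,"linear":[0,0,0],"twist":0},{"claw":50,"linear":[0,0,0],"twist":0},{"claw":50,"linear":[0,0,0],"twist":0},{"claw":50,"linear":[0,0,0],"twist":0},{"claw":50,"linear":[0,0,0],"twist":0},{"claw":50,"linear":[0,0,0],"twist":0}]'
```

```text
clock: 20.57
tool_pos: [0.5652, 0.019, 0.0737]
orientation: [111.8, 89.9, -160.3]
force: [-5.2, -4.1, -0.6]
opening: 0.0637
clock: 21.4
tool_pos: [0.5658, 0.019, 0.0737]
orientation: [110.9, 89.9, -161.2]
force: [-4.8, -2.8, -0.7]
opening: 0.064
```

```bash
python3 -m pendant '[{"claw":50,"linear":[0,-0.4,0],"twist":0},{"claw":50,"linear":[0,-0.3,0],"twist":0},{"claw":50,"linear":[0,-0.3,0],"twist":0},{"claw":50,"linear":[0,0,0],"twist":0},{"claw":50,"linear":[0,0,0],"twist":0},{"claw":50,"linear":[0,0,0],"twist":0},{"claw":50,"linear":[0,0,0],"twist":0},{"claw":50,"linear":[0,0,0],"twist":0},{"claw":50,"linear":[0,0,0],"twist":0},{"claw":50,"linear":[0,0,0],"twist":0}]'
python3 -m pendant '[{"claw":50,"linear":[0,-0.3,0],"twist":0},{"claw":50,"linear":[0,-0.3,0],"twist":0},{"claw":50,"linear":[0,-0.2,0],"twist":0},{"claw":50,"linear":[0,0,0],"twist":0},{"claw":50,"linear":[0,0,0],"twist":0},{"claw":50,"linear":[0,0,0],"twist":0},{"claw":50,"linear":[0,0,0],"twist":0},{"claw":50,"linear":[0,0,0],"twist":0},{"claw":50,"linear":[0,0,0],"twist":0},{"claw":50,"linear":[0,0,0],"twist":0}]'
```

```text
clock: 22.23
tool_pos: [0.5663, 0.019, 0.0737]
orientation: [106.1, 89.8, -166.0]
force: [-7.1, -2.3, 2.4]
opening: 0.0642
clock: 23.07
tool_pos: [0.5664, 0.019, 0.0738]
orientation: [101.9, 89.8, -170.2]
force: [-10.2, -1.7, 5.2]
opening: 0.0635
```

The brick is now against the fence (x stalled at .5664 while the force rose) and against the stop. I'll relieve the load, release and check.

```bash
python3 -m pendant '[{"claw":50,"linear":[-0.2,0.6,-0.1],"twist":0},{"claw":50,"linear":[0,0,0],"twist":0},{"claw":66,"linear":[0,0,0],"twist":0},{"claw":75,"linear":[0,0,0],"twist":0},{"claw":80,"linear":[0,0,0],"twist":0},{"claw":80,"linear":[0,0,0],"twist":0},{"claw":80,"linear":[-10,0,0],"twist":0},{"claw":80,"linear":[-30,0,0],"twist":0},{"claw":80,"linear":[-35,0,0],"twist":0},{"claw":80,"linear":[-35,0,0],"twist":0}]'
python3 - <<'E'
from h import *
togo(.5713,.1458,.101,177.82)
p,im,d=shot('wrist','w5.png'); w=cloud(p,d); np.savez('w5.npz',w=w,im=im)
p2,im2,d2=shot('scene');p3,im3,d3=shot('top'); w3=cloud(p3,d3)
m=(w3[...,0]>.48)&(w3[...,0]<.62)&(w3[...,1]>-.2)&(w3[...,1]<.145)&(w3[...,2]>.067)&(w3[...,2]<.083);print(m.sum(),cv2.minAreaRect(w3[m][:,:2].astype(np.float32)))
cv2.imwrite('pics/m5.png',np.hstack([im[:,:,::-1][:300,100:500],im2[130:280,250:450,::-1].repeat(2,0).repeat(2,1)]))
E
```

```text
clock: 23.9
tool_pos: [0.5681, 0.0192, 0.186]
orientation: [-170.8, 90.0, -82.9]
force: [1.0, 1.0, 0.5]
opening: 0.0797
23.9 [0.5681 0.0192 0.186 ] [-170.78   89.98  -82.88] F [1.  1.  0.5] op 0.0797 q [ 21.7  13.2 -17.8   0.  -58.9 -23.8]
tool shift mm [ 85.    1.4 126.7] twist rad 0.0014 yaw now 177.9
559 ((0.5663287043571472, 0.022134125232696533), (0.23679134249687195, 0.06151480972766876), 88.49443817138672)
```

View pics/m5.png

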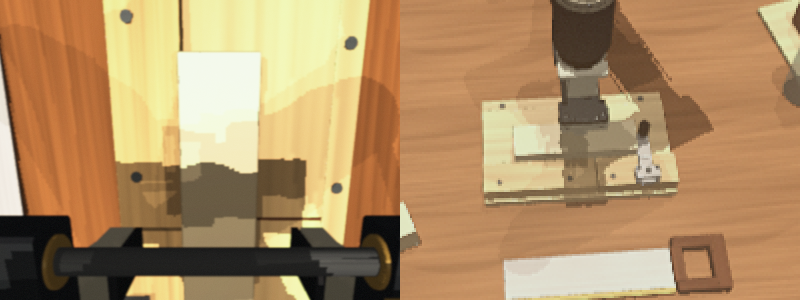

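Brick lies along the fence with its end at the stop. Moving to the knob.

```bash
python3 -m pendant '[{"claw":60,"linear":[0,0.7,30],"twist":0},{"claw":60,"linear":[0,0.7,37],"twist":0},{"claw":60,"linear":[0,0,37],"twist":0},{"claw":60,"linear":[0,0,22.7],"twist":0},{"claw":60,"linear":[10,0,0],"twist":0},{"claw":60,"linear":[25,0,0],"twist":0},{"claw":60,"linear":[25,0,0],"twist":0},{"claw":60,"linear":[15,0,0],"twist":0},{"claw":60,"linear":[5,0,0],"twist":0},{"claw":60,"linear":[3,0,0],"twist":0}]'
python3 -c "
from h import *
togo(.5713,.1458,.101,177.82)"
```

```text
clock: 24.88
tool_pos: [0.5708, 0.1453, 0.0999]
orientation: [126.3, 89.9, -145.8]
force: [0.1, 1.4, -0.1]
opening: 0.0602
24.8833 [0.5708 0.1453 0.0999] [ 126.33   89.87 -145.8 ] F [ 0.1  1.4 -0.1] op 0.0602 q [ 33.3  20.2 -20.8   0.  -49.1 -35.4]
tool shift mm [-1.1 -0.5  0.5] twist rad 0.001 yaw now 177.87
```

```bash
python3 -m pendant '[{"claw":30,"linear":[-1.5,-0.5,0.5],"twist":0},{"claw":20,"linear":[0,0,0],"twist":0},{"claw":0,"linear":[0,0,0],"twist":0},{"claw":0,"linear":[0,0,0],"twist":0},{"claw":0,"linear":[0,0,0],"twist":0},{"claw":0,"linear":[0,0,0],"twist":0},{"claw":0,"linear":[0,0,0],"twist":0},{"claw":0,"linear":[0,-2,0],"twist":0},{"claw":0,"linear":[0,-4,0],"twist":0},{"claw":0,"linear":[0,-5,0],"twist":0}]'
python3 -m pendant '[{"claw":0,"linear":[0,-6,0],"twist":0},{"claw":0,"linear":[0,-6,0],"twist":0},{"claw":0,"linear":[0,-6,0],"twist":0},{"claw":0,"linear":[0,-6,0],"twist":0},{"claw":0,"linear":[0,-5,0],"twist":0},{"claw":0,"linear":[0,-2,0],"twist":0},{"claw":0,"linear":[0,-1,0],"twist":0},{"claw":0,"linear":[0,0,0],"twist":0},{"claw":0,"linear":[0,0,0],"twist":0},{"claw":0,"linear":[0,0,0],"twist":0}]'
python3 -c "
from h import *
togo(.613,.144,.101,177.82)"
```

```text
clock: 25.72
tool_pos: [0.5823, 0.146, 0.1029]
orientation: [89.6, 90.0, 177.4]
force: [-0.5, -0.9, 2.1]
opening: 0.0192
clock: 26.55
tool_pos: [0.6142, 0.1448, 0.1028]
orientation: [96.1, 89.9, -176.0]
force: [-6.9, 1.6, 8.9]
opening: 0.0194
26.55 [0.6142 0.1448 0.1028] [  96.12   89.91 -176.01] F [-6.9  1.6  8.9] op 0.0194 q [ 30.9  23.4 -15.1  -0.  -51.6 -33. ]
tool shift mm [ 1.8  1.2 -0.8] twist rad 0.0009 yaw now 177.87
```

```bash
python3 -m pendant '[{"claw":0,"linear":[0,0.5,0],"twist":0},{"claw":50,"linear":[0,0,0],"twist":0},{"claw":50,"linear":[0,0,0],"twist":0},{"claw":50,"linear":[0,0,0],"twist":0},{"claw":50,"linear":[-15,0,0],"twist":0},{"claw":50,"linear":[-35,0,0],"twist":0},{"claw":80,"linear":[-35,0,0],"twist":0},{"claw":80,"linear":[0,10,-40],"twist":0},{"claw":80,"linear":[0,10,-40],"twist":0},{"claw":80,"linear":[0,12,-40],"twist":0}]'
python3 -m pendant '[{"claw":80,"linear":[0,10,-40],"twist":0},{"claw":80,"linear":[0,1,-7.6],"twist":0},{"claw":80,"linear":[0,0,0],"twist":0},{"claw":80,"linear":[0,0,0],"twist":0},{"claw":80,"linear":[0,0,0],"twist":0},{"claw":80,"linear":[0,0,0],"twist":0},{"claw":80,"linear":[0,0,0],"twist":0},{"claw":80,"linear":[0,0,0],"twist":0},{"claw":80,"linear":[0,0,0],"twist":0},{"claw":80,"linear":[0,0,0],"twist":0}]'
python3 - <<'E'
from h import *
togo(.5649,-.021,.0745,177.82)
p,im,d=shot('wrist','w6.png')
p2,im2,d2=shot('scene');p3,im3,d3=shot('top'); w3=cloud(p3,d3)
m=(w3[...,0]>.48)&(w3[...,0]<.62)&(w3[...,1]>-.2)&(w3[...,1]<.145)&(w3[...,2]>.067)&(w3[...,2]<.083);print(m.sum(),cv2.minAreaRect(w3[m][:,:2].astype(np.float32)))
m=(w3[...,0]>.48)&(w3[...,0]<.72)&(w3[...,1]>.12)&(w3[...,1]<.18)&(w3[...,2]>.09)&(w3[...,2]<.12);print('knob',np.median(w3[m],0))
cv2.imwrite('pics/m6.png',np.hstack([im3[170:270,230:365,::-1].repeat(3,0).repeat(3,1)[:300,:400],im2[130:280,250:450,::-1].repeat(2,0).repeat(2,1)]))
E
```

```text
clock: 27.38
tool_pos: [0.5778, 0.0254, 0.1877]
orientation: [-66.4, 89.9, 21.6]
force: [0.7, -0.8, -0.0]
opening: 0.0714
clock: 28.22
tool_pos: [0.5652, -0.0206, 0.1874]
orientation: [108.8, 90.0, -163.3]
force: [0.4, 0.5, 1.2]
opening: 0.0799
28.2167 [ 0.5652 -0.0206  0.1874] [ 108.78   89.99 -163.3 ] F [0.4 0.5 1.2] op 0.0799 q [ 17.7  12.9 -18.   -0.  -59.  -19.8]
tool shift mm [112.9   0.2  -0.4] twist rad 0.0017 yaw now 177.92
442 ((0.5656135678291321, 0.01772070676088333), (0.22843611240386963, 0.06168050318956375), 88.81427764892578)
knob [nan nan nan]
  return _methods._mean(a, axis=axis, dtype=dtype,
  ret = um.true_divide(
```

View pics/m6.png

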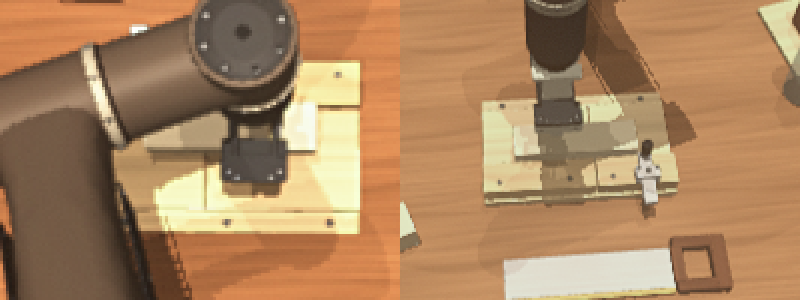

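Stop home: its bar now sticks out behind the guide, and the brick hasn't moved. Descending over the long part at board y −45.

```bash
python3 -m pendant '[{"claw":80,"linear":[15,-0.3,0],"twist":0.0017},{"claw":80,"linear":[30,0,0],"twist":0},{"claw":80,"linear":[30,0,0],"twist":0},{"claw":80,"linear":[20,0,0],"twist":0},{"claw":80,"linear":[10,0,0],"twist":0},{"claw":80,"linear":[5,0,0],"twist":0},{"claw":80,"linear":[2,0,0],"twist":0},{"claw":80,"linear":[0,0,0],"twist":0},{"claw":80,"linear":[0,0,0],"twist":0},{"claw":80,"linear":[0,0,0],"twist":0}]'
python3 -c "
from h import *
togo(.5657,-.021,.0755,177.82)"
```

```text
clock: 29.2
tool_pos: [0.5662, -0.0209, 0.0768]
orientation: [-74.3, 89.9, 13.5]
force: [-0.4, -0.4, 0.1]
opening: 0.0799
29.2 [ 0.5662 -0.0209  0.0768] [-74.29  89.87  13.5 ] F [-0.4 -0.4  0.1] op 0.0799 q [ 17.7  19.9 -25.2   0.  -44.8 -19.9]
tool shift mm [ 1.3  0.5 -0.1] twist rad -0.0005 yaw now 177.79
```

```bash
python3 -m pendant '[{"claw":74,"linear":[1,0,0],"twist":0},{"claw":70,"linear":[0,0,0],"twist":0},{"claw":68,"linear":[0,0,0],"twist":0},{"claw":66,"linear":[0,0,0],"twist":0},{"claw":65,"linear":[0,0,0],"twist":0},{"claw":64,"linear":[0,0,0],"twist":0},{"claw":50,"linear":[0,0,0],"twist":0},{"claw":50,"linear":[0,0,0],"twist":0},{"claw":50,"linear":[0,0,0],"twist":0},{"claw":50,"linear":[0,0,0],"twist":0}]'
python3 -m pendant '[{"claw":50,"linear":[0,-0.4,0],"twist":0},{"claw":50,"linear":[0,-0.4,0],"twist":0},{"claw":50,"linear":[0,-0.3,0],"twist":0},{"claw":50,"linear":[0.3,-0.3,0],"twist":0},{"claw":50,"linear":[0.3,0,0],"twist":0},{"claw":50,"linear":[0,0,0],"twist":0},{"claw":50,"linear":[0,0,0],"twist":0},{"claw":50,"linear":[0,0,0],"twist":0},{"claw":50,"linear":[0,0,0],"twist":0},{"claw":50,"linear":[0,0,0],"twist":0}]'
python3 -c "
from h import *
st()"
```

```text
clock: 30.03
tool_pos: [0.5648, -0.0211, 0.0744]
orientation: [101.4, 89.9, -170.8]
force: [-4.5, 1.5, 3.8]
opening: 0.0637
clock: 30.87
tool_pos: [0.5649, -0.0212, 0.0744]
orientation: [96.4, 89.8, -175.8]
force: [-11.9, 4.3, 15.7]
opening: 0.0636
30.8667 [ 0.5649 -0.0212  0.0744] [  96.4    89.83 -175.83] F [-11.9   4.3  15.7] op 0.0636 q [ 17.7  20.1 -25.2  -0.1 -44.8 -19.8]
```

```bash
python3 -m pendant '[{"claw":50,"linear":[-0.2,-0.6,0.2],"twist":0},{"claw":50,"linear":[-0.2,-0.6,0.2],"twist":0},{"claw":50,"linear":[0,-0.6,0.2],"twist":0},{"claw":50,"linear":[0,-0.4,0],"twist":0},{"claw":50,"linear":[0,0,0],"twist":0},{"claw":50,"linear":[0,0,0],"twist":0},{"claw":50,"linear":[0,0,0],"twist":0},{"claw":50,"linear":[0,0,0],"twist":0},{"claw":50,"linear":[0,0,0],"twist":0},{"claw":50,"linear":[0,0,0],"twist":0}]'
python3 -c "
from h import *
st()"
```

```text
clock: 31.7
tool_pos: [0.5651, -0.0212, 0.0744]
orientation: [99.4, 89.6, -172.9]
force: [-18.5, 3.9, 18.6]
opening: 0.0636
31.7 [ 0.5651 -0.0212  0.0744] [  99.41   89.62 -172.86] F [-18.5   3.9  18.6] op 0.0636 q [ 17.6  20.3 -25.   -0.1 -45.1 -19.8]
```

```bash
python3 -m pendant '[{"claw":50,"linear":[-0.3,-0.7,0.3],"twist":0},{"claw":50,"linear":[-0.3,-0.7,0.3],"twist":0},{"claw":50,"linear":[-0.2,-0.7,0.2],"twist":0},{"claw":50,"linear":[0,-0.6,0],"twist":0},{"claw":50,"linear":[0,0,0],"twist":0},{"claw":50,"linear":[0,0,0],"twist":0},{"claw":50,"linear":[0,0,0],"twist":0},{"claw":50,"linear":[0,0,0],"twist":0},{"claw":50,"linear":[0,0,0],"twist":0},{"claw":50,"linear":[0,0,0],"twist":0}]'
python3 - <<'E'
from h import *
st()
p2,im2,d2=shot('scene');w=cloud(p2,d2)
p,im,d=shot('wrist')
m=(w[...,0]>.48)&(w[...,0]<.605)&(w[...,1]>-.2)&(w[...,1]<.145)&(w[...,2]>.067)&(w[...,2]<.083);print(m.sum(),cv2.minAreaRect(w[m][:,:2].astype(np.float32)))
cv2.imwrite('pics/m7.png',np.hstack([im[:,:,::-1][:300,100:500],im2[130:280,250:450,::-1].repeat(2,0).repeat(2,1)]))
E
```

```text
clock: 32.53
tool_pos: [0.5652, -0.0211, 0.0744]
orientation: [101.2, 89.3, -171.1]
force: [-23.5, 3.6, 20.7]
opening: 0.0638
32.5333 [ 0.5652 -0.0211  0.0744] [ 101.17   89.32 -171.13] F [-23.5   3.6  20.7] op 0.0638 q [ 17.6  20.4 -24.7  -0.1 -45.5 -19.8]
621 ((0.5685348510742188, 0.016736194491386414), (0.22885318100452423, 0.06802212446928024), 87.65046691894531)
```

View pics/m7.png

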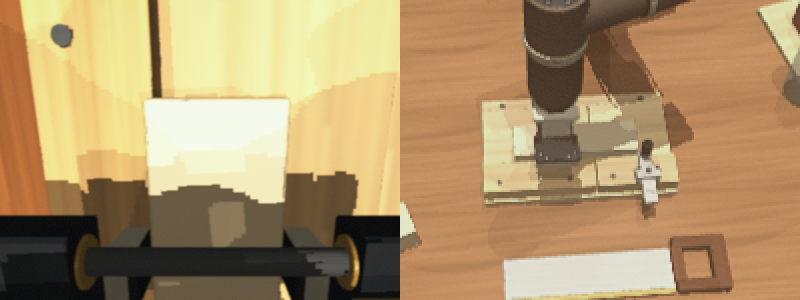

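```bash
python3 - <<'E'
from h import *
for e in ([101.17,89.32,-171.13],[99.41,89.62,-172.86],[96.4,89.83,-175.83],[101.4,89.9,-170.8],[-74.3,89.87,13.5]):
    print(R.from_euler('xyz',e,degrees=True).as_matrix()[:,0].round(4))
o=get_obs();print(o['force'].round(1),o['moment'].round(2))
E
```

```text
[-0.0117 -0.0018 -0.9999]
[-6.6e-03 -8.0e-04 -1.0e+00]
[-3.e-03 -2.e-04 -1.e+00]
[-1.7e-03 -3.0e-04 -1.0e+00]
[ 2.2e-03  5.0e-04 -1.0e+00]
[-24.7   3.   20.1] [1.3  8.52 0.07]
```

```bash
python3 -m pendant '[{"claw":50,"linear":[-0.3,0,0.2],"twist":0},{"claw":50,"linear":[-0.3,0,0.2],"twist":0},{"claw":50,"linear":[-0.3,0,0.2],"twist":0},{"claw":50,"linear":[-0.3,0,0],"twist":0},{"claw":50,"linear":[0,0,0],"twist":0},{"claw":50,"linear":[0,0,0],"twist":0},{"claw":50,"linear":[0,0,0],"twist":0},{"claw":50,"linear":[0,0,0],"twist":0},{"claw":50,"linear":[0,0,0],"twist":0},{"claw":50,"linear":[0,0,0],"twist":0}]'
python3 - <<'E'
from h import *
o=st();print(R.from_euler('xyz',o['orientation'],degrees=True).as_matrix()[:,0].round(4))
E
```

```text
clock: 33.47
tool_pos: [0.5652, -0.0211, 0.0745]
orientation: [103.3, 89.3, -169.0]
force: [-19.0, -1.4, 9.1]
opening: 0.0634
33.4667 [ 0.5652 -0.0211  0.0745] [ 103.27   89.28 -169.04] F [-19.   -1.4   9.1] op 0.0634 q [ 17.6  20.4 -24.7  -0.1 -45.6 -19.9]
[-0.0123 -0.0024 -0.9999]
```

```bash
python3 -m pendant '[{"claw":50,"linear":[0.2,-0.3,0],"twist":0},{"claw":50,"linear":[0.2,-0.3,0],"twist":0},{"claw":50,"linear":[0,0,0],"twist":0},{"claw":50,"linear":[0,0,0],"twist":0},{"claw":50,"linear":[0,0,0],"twist":0},{"claw":50,"linear":[0,0,0],"twist":0},{"claw":50,"linear":[0,0,0],"twist":0},{"claw":50,"linear":[0,0,0],"twist":0},{"claw":50,"linear":[0,0,0],"twist":0},{"claw":50,"linear":[0,0,0],"twist":0}]'
python3 - <<'E'
from h import *
st()
p,im,d=shot('wrist'); w=cloud(p,d)
# brick top plane tilt from depth (points clear of the fingers)
m=(w[...,2]>.07)&(w[...,2]<.082)&(w[...,1]>-.09)&(w[...,1]<-.045)&(w[...,0]>.535)&(w[...,0]<.59); m[230:]=0
P=w[m];A=np.c_[P[:,0]-.565,P[:,1]+.06,np.ones(len(P))];k=np.linalg.lstsq(A,P[:,2],rcond=None)[0]
print('brick top: tilt x,y deg',np.degrees(k[:2]).round(2),'z',k[2].round(4),len(P))
m=(w[...,2]>.014)&(w[...,2]<.022)&(w[...,0]<.525)&(w[...,0]>.47);m[180:]=0
P=w[m];A=np.c_[P[:,0]-.5,P[:,1]+.06,np.ones(len(P))];k=np.linalg.lstsq(A,P[:,2],rcond=None)[0]
print('deck: tilt',np.degrees(k[:2]).round(2),'z',k[2].round(4),len(P))
E
```

```text
clock: 34.3
tool_pos: [0.5652, -0.0211, 0.0744]
orientation: [102.9, 89.2, -169.4]
force: [-22.0, 1.2, 14.3]
opening: 0.0638
34.3 [ 0.5652 -0.0211  0.0744] [ 102.88   89.23 -169.43] F [-22.    1.2  14.3] op 0.0638 q [ 17.6  20.5 -24.7  -0.1 -45.6 -19.8]
brick top: tilt x,y deg [-0.47  0.03] z 0.0743 12192
deck: tilt [-0.05  0.05] z 0.0171 15285
```

Pressing steadily: 22 N back and 14 N down, so the fence is loaded even at the highest stated friction. Brick tilt is under half a degree. Handing in.

```bash
python3 -c "
from h import *
st(); print(close_job()); st()"
```

```text
34.35 [ 0.5652 -0.0211  0.0744] [ 102.83   89.23 -169.48] F [-22.3   1.3  14.5] op 0.064 q [ 17.6  20.5 -24.7  -0.1 -45.6 -19.8]
the job is handed in; nothing more can be done
None
the job is handed in; nothing more can be done
```

The brick is set up for sawing and the job is handed in at 34.4 s of the 72 s allowed. The arm is still pressing the brick back against the fence and down on the board.

1. **Stop out:** I gripped the knob and pulled it about 42 mm to its end. The top view confirmed it was out.
2. **Brick placed:** I carried the brick over, set it on the deck, and slid it gently against the stop (about 5 N), then the fence (about 10 N). Then I released it.
3. **Stop home:** I pushed the stop back until it reached its end. The scene picture shows its bar behind the guide again. I couldn't measure the knob's depth then because the arm hid it from the top camera. The brick stayed where it was, to within camera accuracy of about 2 mm.
4. **Hold:** I gripped the long part about 75 mm right of the slot. The last reading was 22 N back and 14.5 N down.

- **Tilt:** under this push the brick leans about 0.4–0.5° towards the fence, which lifts its front edge by roughly 0.5 mm. I left it, because easing or redoing the grip risked shifting or chipping the brick.
- **Bystanders:** I saw no contact with the offcut, bottle or saw in the pictures I took, but I didn't measure them again at the end.

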